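Spot-check the purged chamber with the flat probe

TASK

Open the purge valve to half, with its lever at 45 degrees between closed and fully open. Then take the flat-bladed gas probe out of its stand, pass its blade down through the slot in the top of the chamber and keep it there, blade about two thirds of the way in and the probe's flange clear of the chamber's top, hanging freely in the grip. Do not ram the blade or disturb the tube rack, bottle and jar; finish while still holding the probe in the slot.

Things in the scene. Friction and masses are not known exactly. Their poses are not given: they have to be found in the camera images.
- slot (a point): Middle of the mouth of the slot in the chamber's 8 mm thick aluminium top plate, at the plate's upper face, 105 mm above the bench. Slot opening 26 mm along x by 10 mm along y, z up; 85 mm of empty space lies below the plate. Its axes are those of the whole chamber with its pipe and valve.
- valve_axis (a point): Where the ball valve's vertical turning axis passes through its lever, 105 mm above the bench; 20 mm towards -x and 220 mm towards -y from the slot, in the slot's axes. It does not turn with the lever. The brass valve body below reaches up to 61 mm, its 18 mm thick stem to the lever.
- valve (a joint): Angle of the valve lever in rad: 0 closed (lever across the pipe, pointing to the chamber's -x), growing anticlockwise seen from above, 0.785 half open, 1.571 fully open (lever along the pipe, pointing to the chamber's -y, away from the box). It stays where it is left and needs about 0.12 N m. Starts nearly closed, 0 to 0.4.
- lever_grip (a point): Point on the steel lever where it may be pinched: middle of the bar, 60 mm from the valve axis and 105 mm above the bench. The bar is 12 mm wide, 10 mm high and ends 90 mm from the axis; it turns with the lever. Its own x points along the bar towards the axis, y across the bar, z up.
- probe_grip (a point): Centre of the handle of the cordless probe: a white block 30 (x) x 18 (y) x 60 mm high (z); this point is 30 mm below its top. Under it a black flange 40 x 26 mm, 6 mm thick, then the steel blade, 24 (x) x 8 (y) mm, 65 mm long, its last 10 mm tapering to 18 x 3 mm. z points up along the probe, away from the blade. About 0.12 kg.
- probe_tip (a point): The lower end of the probe's blade, on its centre line, 101 mm below the handle's centre; same axes as the handle.
- stand: Dark grey block on a thin foot plate, 60 (x) x 50 (y) x 70 mm high, fixed to the bench, origin under its centre, with an upright pocket 28 x 12 mm in which the probe stands upright, blade down, its flange resting on the block's top and its long side along the block's x.
- rack_mid (a point): Bystander: low white rack of small tubes, 100 x 70 mm, 43 mm high; point near its middle, 20 mm above its underside.
- bottle_mid (a point): Bystander: capped amber bottle, 60 mm across, 120 mm high; its centre.
- jar_mid (a point): Bystander: low white jar with a grey lid, 56 mm across, 60 mm high; its centre.
- probe: The whole probe; its origin is the tip of the blade, its axes those of the handle.
- chamber: The chamber, a white box with clear front and back panes, 180 (x) x 220 (y) x 105 mm high, fixed to the bench; origin under the middle of the box, 105 mm below the slot's mouth, same axes as the slot. A 16 mm pipe, 45 mm above the bench, leaves its -y side along y, through the ball valve, and goes down into the bench 310 mm from the box's middle.

How it is judged:
On the way, in this order (a step that is already met when the one before it is completed fails the run):
1. the valve lever stands half open, at 45 degrees (within 8 degrees), and is still (value of joint valve between 0.645 and 0.925 rad and velocity of joint valve between -0.05 and 0.05 rad/s), for 0.5 s.
2. the probe is lifted out of its stand in the gripper (z of probe_tip in the frame of stand above 0.075 m and contact force between the fingers and probe above 1 N), for 0.2 s.
At the end, for the whole second after the job is handed in: The valve is at 45 degrees within 8 degrees; the upright blade (within 7 degrees) is in the slot with its tip 30 to 60 mm below the top face (so the flange is at least 5 mm clear), at rest, gripped by the fingers, pressing on the chamber with less than 10 N (value of joint valve between 0.645 and 0.925 rad and z of probe_tip in the frame of slot between -0.06 and -0.03 m and horizontal distance between probe_tip and slot below 0.008 m and angle between the z axis of probe_grip and the z axis of slot, either way round below 0.12 rad and contact force between the fingers and probe above 1 N and contact force between probe and chamber below 10 N and linear speed of probe below 0.03 m/s); the arm keeps its last pose, push and grip.
It fails at once if the probe is rammed against the chamber with over 40 N (contact force between probe and chamber above 40 N).
It fails at once if the tube rack, bottle or jar is moved by over 30 mm (distance of any of rack_mid, bottle_mid, jar_mid from where it was at the start of the episode above 0.03 m).
It also fails if it takes over 64 s, if anything falls off the work surface, if the arm or the gripper's body presses on something with over 40 N, if the wrist force passes 120 N, or if a joint passes its speed limit or range.

ROBOT

A 6-joint arm with a two-finger parallel gripper is mounted at the origin on the work surface. World frame = base frame: x ahead of the robot, y to its left, z up, the work surface at z = 0. Lengths are in m, angles in rad, forces in N, time in s.
With the tool pointing down it reaches from about 0.375 to 0.975 m from the base axis. Payload 3.8 kg.
Tool frame: the origin (TCP) lies at the very end of the fingers, on their centre line; the grasp point (between the pads) lies behind it (r.hold_point_z is the y of the grasp point in the tool frame, in m); y points along the fingers, x is the direction in which the jaws open and shut, and the axes are right-handed (so a half turn about y gives the same grasp; the last joint's range is limited). The gripper opens to 85 mm and grips with 20 to 120 N. Pads are 22 mm wide; open, the fingers measure 114 mm over their backs; the gripper's body (76 mm by 85 mm) begins 54 mm behind the grasp point. The pads swing forward as they close: fully open they stand 13 mm farther back than shut.
Start: joints at [1.114, 0.264, 1.604, -0, 1.274, -0.037], TCP at [0.275, 0.616, 0.231] pointing down, gripper open.
Joint ranges: [-2.63, 2.63], [-0.94, 2.18], [0.31, 2.57], [-1.31, 4.45], [0, 2.66], [-2.55, 2.55]. Speed limits (rad/s): [2.57, 2.57, 3.14, 3.14, 3.14, 3.14].

INTERFACE

Orientations are given as a unit quaternion [x, y, z, w].
In Python, from plant import r gives the robot as it stands. Calls block until the motion is done:
- r.goto(position, orientation): joint-space move of the TCP to a pose.
- r.move_l(position, ori=None, feed=0.15, stop_force=None): straight line of the TCP; ori=None keeps the orientation; feed is the mean speed in m/s. With stop_force (N) it stops when the force on the tool has changed by that much, and returns True; else False.
- r.set_joints(angles): joint-space move.
- r.open() and r.gripper_close(effort=None): open the fingers fully, or close them until they stop; effort is the grip in N (None keeps the last).
- r.wait(seconds).
- r.solve_ik(position, orientation): joint angles nearest the present ones, or None.
- r.state(): the state.
- r.snapshot(name): name is "side" or "top"; returns a dict with "color" (400x640x3 uint8, blue, green, red), "fx", "fy", "cx", "cy" (pixels), "R" (3x3) and "t" (3): a world point X has camera coordinates R X + t. Camera axes: x right, y down, z forward; pixel columns grow to the right and rows downward; lengths in m; the calibration is good to about 2 mm. A picture is of the moment at which its call begins. There is no depth.
A pose or a line that the arm cannot do raises r.IKError and nothing moves.
- r.close_job(): hands the job in, once; it reports no verdict.
Trained networks look in the newest picture that a camera, given by its name, has taken for a name from the list of things; names that differ only in an ending like _2 or _b are one class to them, and where a whole thing is asked for, a point or a joint stands for the part that bears it (a point fixed in the world has none). Each returns a list of dicts, best first, with "score" (0 to 1); they miss things now and then, are a little off and sometimes report something else, mostly with a low value. They report only what shows in the picture. A call takes as long as a camera call.
- r.look_for(label, camera): "location" ([x, y, z] in m, in world coordinates, good to about 4 mm: the middle of the surface that is visible of it).
- r.trace(label, camera): "region" (400x640 bool, what is visible of it).
The state is a dict: "t": time; "joint_positions": joint angles; "dq": joint speeds; "effort": joint torques, N m; "ee_pos": TCP position; "ee_rot": TCP orientation; "ft_force": force on the tool from outside, world axes, zero at the start; "ft_torque": the same for the moment, N m; "width": finger opening in m.
Only numpy, scipy, OpenCV 4.12 (cv2) and the standard library are available. Lean on these libraries where they do the work, as an engineer would, in place of code of your own. Each camera call takes 0.05 s, during which the arm holds its last target.

## Working session

There is one attempt and no reset: what is moved stays moved. The work goes in short steps, each a Python script; the robot and the scene stay as the last script left them, time stands still between calls to the robot, and variables do not carry over. Pictures are saved under pics/ and viewed, and the job is handed in when it is done.

```bash
mkdir -p pics; ls; python3 - <<'E'
from plant import r
import cv2,numpy as np
np.set_printoptions(precision=4,suppress=True)
for c in ("side","top"):
    s=r.snapshot(c); cv2.imwrite(f"pics/{c}0.png",s["color"]); print(c,s["fx"],s["cx"],s["cy"],s["R"],s["t"])
    for n in ["slot","valve_axis","lever_grip","probe_grip","stand","chamber","rack_mid","bottle_mid","jar_mid"]:
        print(n,[(np.round(d["location"],4).tolist(),round(d["score"],2)) for d in r.look_for(n,c)][:3])
s=r.state();print(s["t"],s["ee_pos"],s["ee_rot"],s["width"],r.hold_point_z)
E
```

```text
pics
side 427.53305454712296 323.0864348891586 202.50724901721728 [[ 0.7522 -0.6588 -0.0172]
 [-0.3761 -0.4077 -0.832 ]
 [ 0.5411  0.6323 -0.5544]] [-0.4494  0.3012  0.6837]
slot []
valve_axis [([0.5504, -0.0848, 0.0923], 0.79)]
lever_grip [([0.5256, -0.2421, 0.1101], 0.83), ([0.5961, 0.3183, 0.103], 0.51)]
probe_grip [([0.5977, 0.3198, 0.1021], 0.73)]
stand [([0.5901, 0.3042, 0.0317], 0.77)]
chamber [([0.5515, -0.0847, 0.096], 0.69), ([0.5292, -0.2394, 0.1082], 0.26)]
rack_mid [([0.4347, 0.2798, 0.0278], 0.88)]
bottle_mid [([0.7542, 0.1234, 0.0854], 0.59), ([0.4344, 0.281, 0.0299], 0.36)]
jar_mid [([0.7425, -0.1271, 0.0394], 0.87)]
top 435.74813084643597 320.5585965372186 195.37146206252672 [[-0.0079 -0.9995  0.0294]
 [-0.998   0.0061 -0.0622]
 [ 0.062  -0.0298 -0.9976]] [0.0165 0.6081 1.0408]
slot [([0.5744, -0.026, 0.1052], 0.75)]
valve_axis [([0.5767, -0.0299, 0.1063], 0.73)]
lever_grip [([0.535, -0.2329, 0.1129], 0.86)]
probe_grip [([0.599, 0.3209, 0.1191], 0.54), ([0.4455, 0.3034, 0.0295], 0.17)]
stand [([0.597, 0.3082, 0.0045], 0.96)]
chamber [([0.5816, -0.019, 0.1045], 0.69)]
rack_mid [([0.4469, 0.3069, 0.028], 0.75)]
bottle_mid [([0.7528, 0.1322, 0.08], 0.6), ([0.604, 0.3221, 0.1187], 0.5)]
jar_mid [([0.7551, -0.1126, 0.0541], 0.71)]
1.0 [0.2751 0.6164 0.2313] [ 0.5932  0.3849 -0.3849 -0.5932] 0.08537346571601018 -0.0187
```

View pics/top0.png

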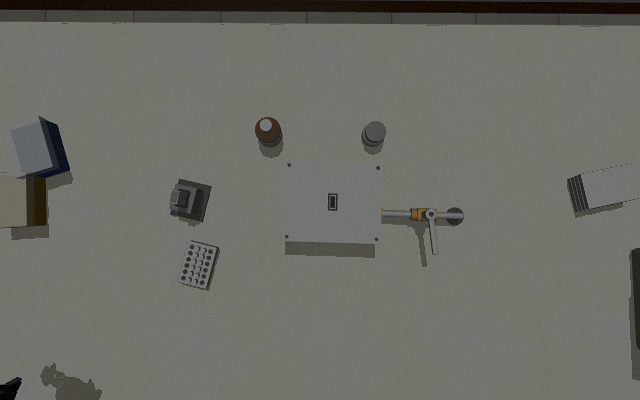

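View pics/side0.png

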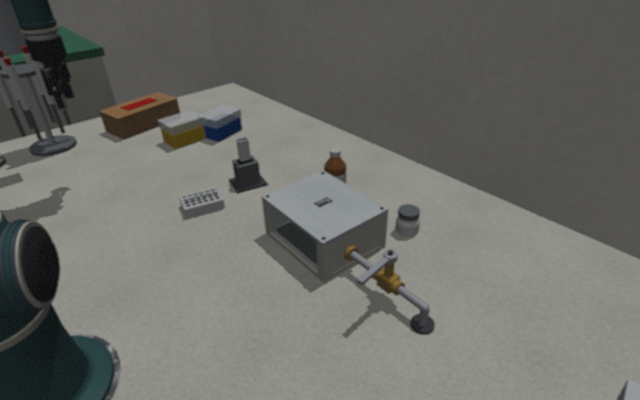

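The top view shows the slot at (332,201), the valve hub at (431,214) with the lever end at (435,253), and the probe in its rotated stand at about (183,199). I'll zoom in to refine these.

```bash
cat > h.py <<'E'
from plant import r
import cv2,numpy as np
np.set_printoptions(precision=4,suppress=True)
def bp(s,uv,z):
    R=np.array(s["R"]);t=np.array(s["t"]);c=-R.T@t
    d=R.T@np.array([(uv[0]-s["cx"])/s["fx"],(uv[1]-s["cy"])/s["fy"],1.]);return c+d*(z-c[2])/d[2]
def pj(s,X):
    p=np.array(s["R"])@np.array(X)+np.array(s["t"]);return np.array([s["fx"]*p[0]/p[2]+s["cx"],s["fy"]*p[1]/p[2]+s["cy"]])
def crop(s,x0,y0,w,h,k,name):
    cv2.imwrite(name,cv2.resize(s["color"][y0:y0+h,x0:x0+w],None,fx=k,fy=k,interpolation=cv2.INTER_CUBIC))
E
python3 - <<'E'
from h import *
s=r.snapshot("top")
crop(s,275,150,200,115,4,"pics/t1.png"); crop(s,150,160,100,70,8,"pics/t2.png")
for n in ["slot","lever_grip","probe_grip","stand","chamber","valve"]:
    for d in r.trace(n,"top")[:2]:
        m=np.argwhere(d["region"])[:,::-1].astype(np.float32)
        print(n,round(d["score"],2),len(m),m.mean(0),cv2.minAreaRect(m))
s=r.snapshot("side")
crop(s,250,160,200,150,4,"pics/s1.png"); crop(s,210,120,75,75,8,"pics/s2.png")
for n in ["slot","probe_grip","stand","lever_grip"]:
    for d in r.trace(n,"side")[:2]:
        m=np.argwhere(d["region"])[:,::-1].astype(np.float32)
        print(n,round(d["score"],2),len(m),m.mean(0),cv2.minAreaRect(m))
E
```

```text
slot 0.71 8909 [343.0239 203.8686] ((372.40447998046875, 205.7377471923828), (182.68603515625, 84.84458923339844), 5.332159519195557)
lever_grip 0.57 330 [431.6454 228.1818] ((430.5, 231.49996948242188), (45.18634033203125, 12.08301067352295), 88.31531524658203)
probe_grip 0.63 270 [179.5037 197.4815] ((179.058837890625, 197.2647247314453), (17.705097198486328, 16.492422103881836), 14.03624439239502)
stand 0.65 994 [192.2133 200.7857] ((189.17649841308594, 199.79412841796875), (35.65273666381836, 36.865413665771484), 14.03624439239502)
chamber 0.71 8678 [342.3766 203.6082] ((372.00665283203125, 205.3441162109375), (181.54525756835938, 83.60416412353516), 5.233862400054932)
valve 0.89 355 [431.6451 228.1803] ((430.5012512207031, 231.04408264160156), (44.21617126464844, 12.112409591674805), 88.31531524658203)
slot 0.81 11174 [337.7305 234.683 ] ((357.925537109375, 246.1938018798828), (216.0751190185547, 96.8215560913086), 31.32869529724121)
probe_grip 0.53 290 [243.7931 151.0793] ((244.5, 150.5), (25.0, 13.0), 90.0)
stand 0.64 878 [246.9966 176.3007] ((245.6500244140625, 173.95001220703125), (35.10128402709961, 34.1525993347168), 71.56505584716797)
lever_grip 0.65 545 [378.9651 265.7358] ((378.0000305175781, 268.0), (16.970561981201172, 49.497474670410156), 45.0)
```

View pics/t1.png

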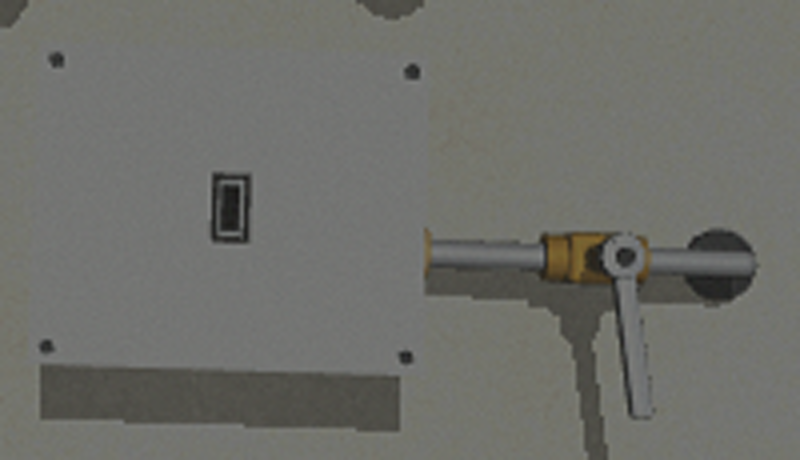

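View pics/t2.png

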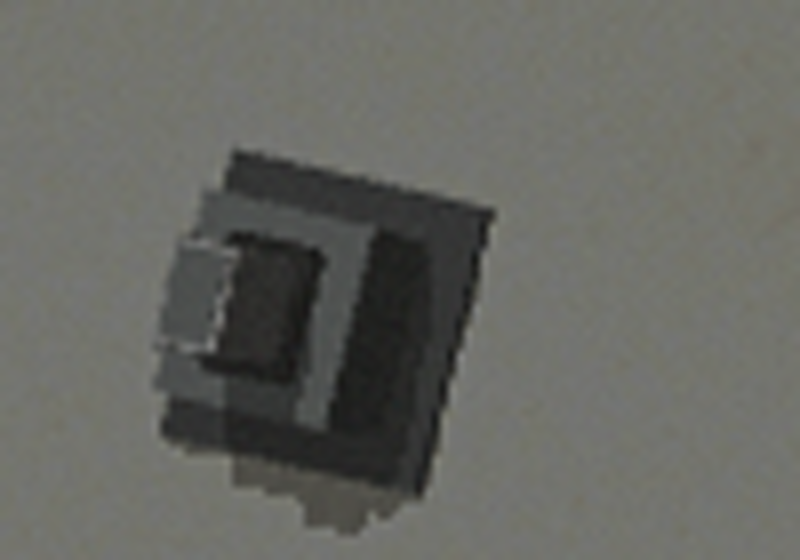

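View pics/s1.png

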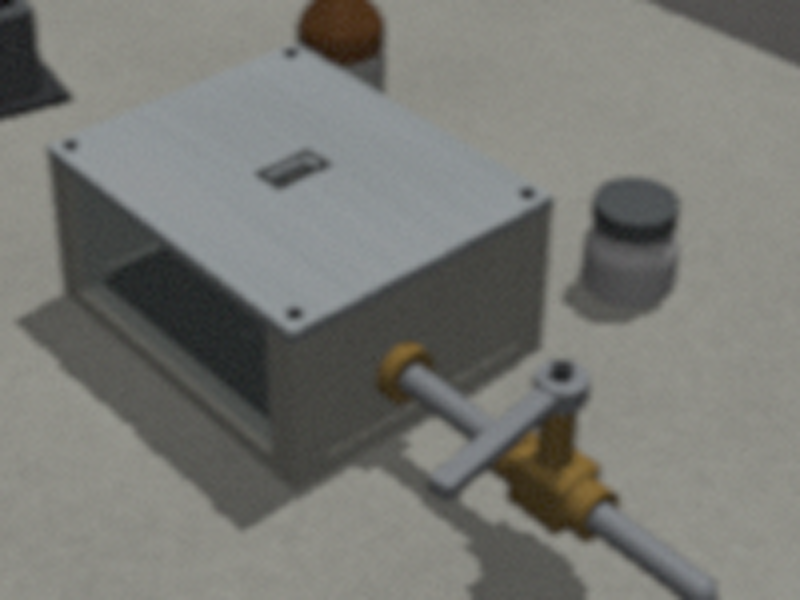

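View pics/s2.png

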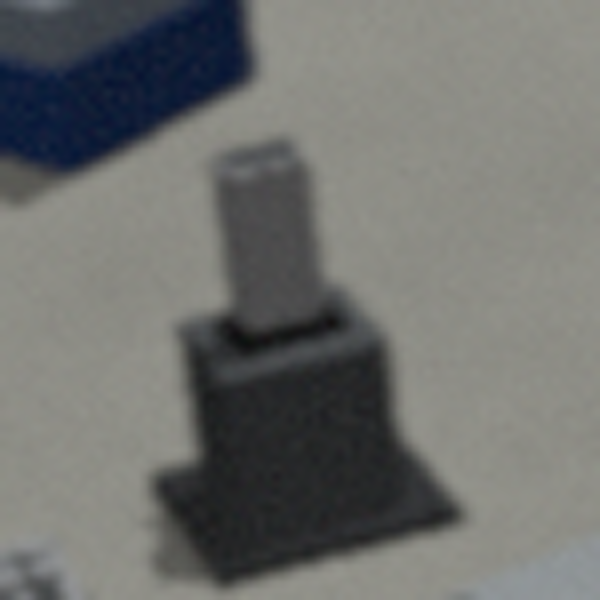

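```bash
python3 - <<'E'
from h import *
s=r.snapshot("top"); sd=r.snapshot("side")
f=lambda p,o,k:(np.array(p)+.5)/k-.5+np.array(o)
T1=lambda p:f(p,(275,150),4); T2=lambda p:f(p,(150,160),8); S1=lambda p:f(p,(250,160),4); S2=lambda p:f(p,(210,120),8)
c=np.array([bp(s,T1(p),.105) for p in [(56,60),(412,72),(46,346),(405,357)]]);print("screws",c,c.mean(0))
c2=np.array([bp(sd,S1(p),.105) for p in [(290,53),(527,193),(70,146),(294,313)]]);print("screws side",c2,c2.mean(0))
for C in(c,c2):
    d=C[1]-C[0]+C[3]-C[2]; e=C[0]-C[2]+C[1]-C[3]
    print("yaw",np.arctan2(-d[1],-d[0])-np.pi/2,np.arctan2(e[1],e[0]))
sl=bp(s,T1((231,207)),.105);print("slot",sl,bp(sd,S1((293,168)),.105))
va=bp(s,T1((625,256)),.11);vb=bp(sd,S1((560,376)),.11);print("valve",va,vb)
e1=bp(s,T1((642,416)),.11);e2=bp(sd,S1((442,482)),.11);print("end",e1,e2)
ed=[bp(s,T2(p),.136) for p in [(180,238),(239,243),(215,352),(158,346)]];print("ptop",np.array(ed),np.mean(ed,0))
q=[bp(sd,S2(p),.136) for p in [(215,160),(290,140),(303,158),(228,178)]];print("ptopside",np.array(q),np.mean(q,0))
b=[bp(s,T2(p),.07) for p in [(205,190),(370,228),(325,430),(155,390)]];print("standtop",np.array(b),np.mean(b,0))
E
```

```text
screws [[ 0.6722  0.0858  0.105 ]
 [ 0.6646 -0.1141  0.105 ]
 [ 0.5128  0.0919  0.105 ]
 [ 0.505  -0.1076  0.105 ]] [ 0.5887 -0.011   0.105 ]
screws side [[ 0.6699  0.0836  0.105 ]
 [ 0.6637 -0.1157  0.105 ]
 [ 0.5107  0.0886  0.105 ]
 [ 0.5044 -0.109   0.105 ]] [ 0.5872 -0.0131  0.105 ]
yaw -0.03866444984068673 -0.039310857150608114
yaw -0.0314031368646801 -0.0366253733646171
slot [ 0.5892 -0.0114  0.105 ] [ 0.5879 -0.0129  0.105 ]
valve [ 0.5602 -0.231   0.11  ] [ 0.5595 -0.2304  0.11  ]
end [ 0.4714 -0.2384  0.11  ] [ 0.4709 -0.2425  0.11  ]
ptop [[0.6158 0.3339 0.136 ]
 [0.6144 0.3182 0.136 ]
 [0.5852 0.3242 0.136 ]
 [0.5869 0.3393 0.136 ]] [0.6006 0.3289 0.136 ]
ptopside [[0.585  0.3313 0.136 ]
 [0.6118 0.3274 0.136 ]
 [0.6073 0.3124 0.136 ]
 [0.5808 0.3164 0.136 ]] [0.5962 0.3219 0.136 ]
standtop [[0.6347 0.3473 0.07  ]
 [0.6235 0.3003 0.07  ]
 [0.5657 0.3125 0.07  ]
 [0.5775 0.3608 0.07  ]] [0.6004 0.3302 0.07  ]
```

Both cameras agree to within about 2 mm. The slot is at about (0.588, -0.012) with yaw -0.036, and the valve axis is at (0.560, -0.231) with the lever at about 0.15 rad. I'll do the valve first.

```bash
cat >> h.py <<'E'
from scipy.spatial.transform import Rotation as Ro
def Q(phi):
    x=np.array([np.cos(phi),np.sin(phi),0]);y=np.array([0,0,-1.]);return Ro.from_matrix(np.c_[x,y,np.cross(x,y)]).as_quat()
VA=np.array([.560,-.231]);YAW=-.036;SL=np.array([.5885,-.012])
def lev(a,rr=.06,z=.0865):
    th=np.pi+YAW+a;return np.array([*(VA+rr*np.array([np.cos(th),np.sin(th)])),z]),th
E
python3 - <<'E'
from h import *
a0=.15
for sgn in(-1,1):
    for a in (a0,.785,.85):
        p,th=lev(a);print(sgn,a,p,r.solve_ik(p,Q(th+sgn*np.pi/2)))
s=r.state();print(s["t"])
for ph in (-.21+np.pi/2,-.21-np.pi/2): print(r.solve_ik([.599,.327,.0875],Q(ph)))
for ph in (-.036+np.pi/2,-.036-np.pi/2): print(r.solve_ik([.5885,-.012,.16],Q(ph)))
E
```

```text
-1 0.15 [ 0.5004 -0.2378  0.0865] [-0.4886  0.1723  2.001  -0.      0.9683 -2.1734]
-1 0.785 [ 0.5161 -0.2719  0.0865] None
-1 0.85 [ 0.5188 -0.2746  0.0865] None
1 0.15 [ 0.5004 -0.2378  0.0865] [-0.4886  0.1723  2.001  -0.      0.9683  0.9682]
1 0.785 [ 0.5161 -0.2719  0.0865] [-0.5276  0.2236  1.9387 -0.      0.9793  0.2942]
1 0.85 [ 0.5188 -0.2746  0.0865] [-0.5293  0.23    1.9306 -0.      0.9809  0.2275]
1.7
[ 0.4632  0.3919  1.7137 -0.      1.036  -0.8976]
[ 0.4632  0.3919  1.7137 -0.      1.036   2.244 ]
[-0.0627  0.1569  1.8684 -0.      1.1163 -1.5975]
[-0.0627  0.1569  1.8684 -0.      1.1163  1.5441]
```

```bash
python3 - <<'E'
from h import *
a0=.15
p,th=lev(a0); q=Q(th+np.pi/2)
e=r.state()["ee_pos"]; r.move_l([e[0],e[1],.30],feed=.25)
r.goto([p[0],p[1],.25],q); print(r.state()["t"])
r.move_l([p[0],p[1],.13],feed=.2)
print(r.move_l(p,feed=.1,stop_force=12))
f0=np.array(r.state()["ft_force"]);r.gripper_close(30)
s=r.state();print(s["t"],s["width"],np.array(s["ft_force"])-f0,s["ee_pos"])
sn=r.snapshot("side");crop(sn,250,160,200,150,4,"pics/s3.png")
E
```

```text
5.225
False
7.2167 0.011394516469492374 [-0.0191  1.6786  2.0636] [ 0.5004 -0.2377  0.0868]
```

View pics/s3.png

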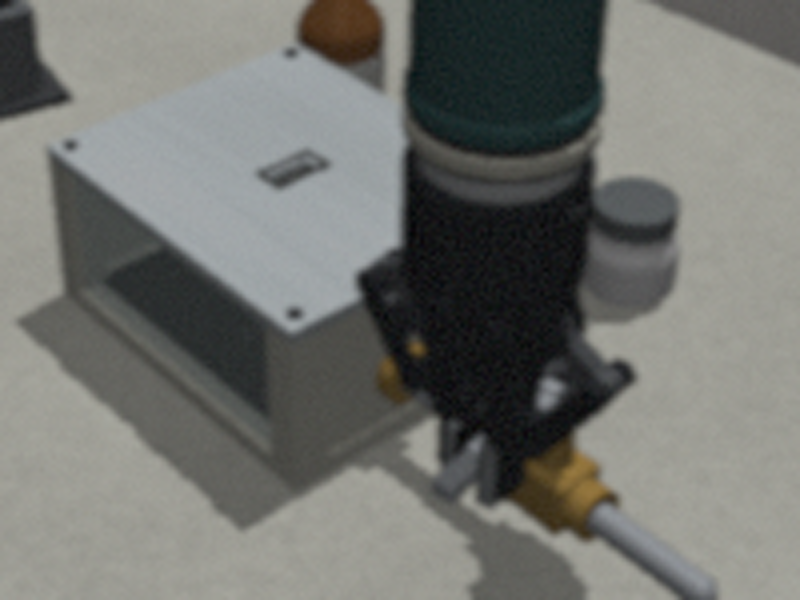

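The fingers hold the lever bar near (465,465) in the crop, and the width of 11.4 mm matches the 12 mm bar. Next I turn it along the arc.

```bash
python3 - <<'E'
from h import *
for a in np.linspace(.15,.785,7)[1:]:
    p,th=lev(a); r.move_l(p,Q(th+np.pi/2),feed=.06)
    s=r.state();print(round(a,3),np.array(s["ft_force"]),s["width"])
r.wait(.3); r.open(); p,th=lev(.785); r.move_l([p[0],p[1],.16],feed=.15)
r.move_l([p[0],p[1]-.0,.28],feed=.25)
r.goto([.52,.15,.30],Q(-.21+np.pi/2))
print(r.state()["t"])
s=r.snapshot("top");crop(s,275,150,200,115,4,"pics/t4.png")
s=r.snapshot("side");crop(s,250,160,200,150,4,"pics/s4.png")
E
```

```text
0.256 [-0.3127  1.7827  3.0553] 0.011285332567648038
0.362 [-0.5108  1.2447  3.3271] 0.011499128833443865
0.468 [-0.6742  1.1268  3.6325] 0.011625884533136918
0.573 [-0.1089  0.5429  4.4903] 0.01140945416763432
0.679 [0.0172 0.9716 4.7337] 0.011572019857431932
0.785 [-0.1507 -0.2506  4.9066] 0.011659740982205192
12.6583
```

View pics/t4.png

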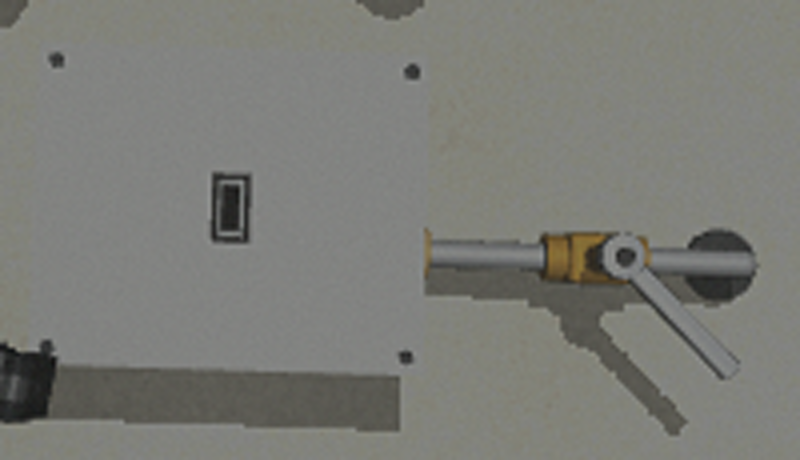

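View pics/s4.png

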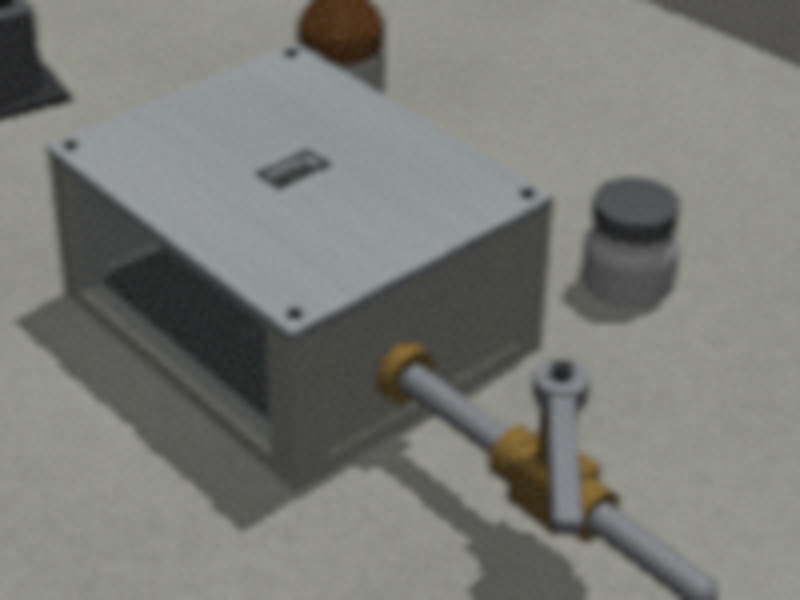

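Seen from above, the lever now points from (625,256) to (731,370). I'll compute its angle, then grasp the probe.

```bash
python3 - <<'E'
from h import *
s=r.snapshot("top");sd=r.snapshot("side")
T1=lambda p:(np.array(p)+.5)/4-.5+np.array((275,150));S1=lambda p:(np.array(p)+.5)/4-.5+np.array((250,160))
for a in(bp(s,T1((731,370)),.11)-bp(s,T1((625,256)),.11),bp(sd,S1((567,523)),.11)-bp(sd,S1((560,376)),.11)):
    print("valve",np.arctan2(-a[1],-a[0])-YAW)
P=[.600,.328];q=Q(-.21+np.pi/2)
r.goto([*P,.25],q); r.move_l([*P,.16],feed=.2)
print(r.move_l([*P,.0875],feed=.08,stop_force=10))
f0=np.array(r.state()["ft_force"]); r.gripper_close(40)
st=r.state();print(st["t"],st["width"],np.array(st["ft_force"])-f0,st["ee_pos"])
sd=r.snapshot("side");crop(sd,190,90,100,100,6,"pics/s5.png")
E
```

```text
valve 0.7731839677486068
valve 0.7896349915228652
False
15.9667 0.017499295767694593 [ 0.0849 -1.0648  1.4191] [0.6001 0.3282 0.0877]
```

View pics/s5.png

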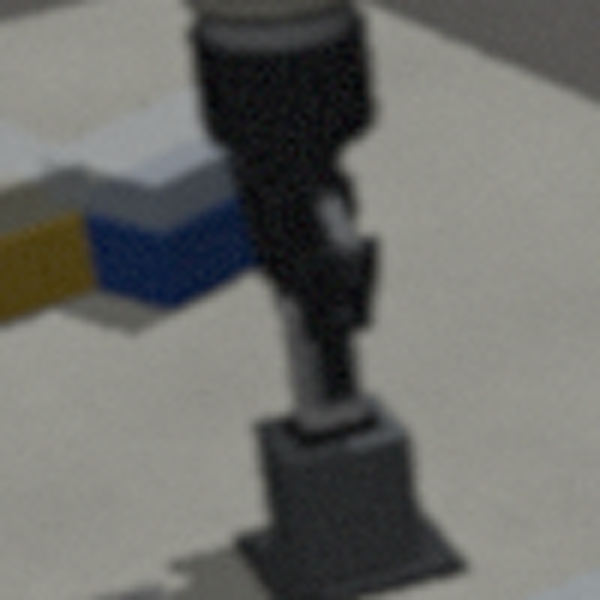

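The handle at about (320,350) in the crop is between the fingers at 17.5 mm width, and the valve reads about 0.78 rad. Next I lift and hover over the slot.

```bash
python3 - <<'E'
from h import *
P=[.600,.328]
r.move_l([*P,.20],feed=.08); print(np.array(r.state()["ft_force"]),r.state()["width"])
r.move_l([*P,.23],feed=.15); r.wait(.3)
q=Q(YAW+np.pi/2)
r.goto([*SL,.23],q)
# hover tip ~ 20 mm above the plate: tip z=TCP+.0187-.101
r.move_l([*SL,.105+.018+.101-.0187],feed=.1); r.wait(.3)
st=r.state();print(st["t"],st["width"],st["ee_pos"])
s=r.snapshot("side");crop(s,270,110,110,110,6,"pics/s6.png")
for n in ("probe_tip","probe_grip","slot"): print([(d["location"],d["score"]) for d in r.look_for(n,"side")][:2])
s=r.snapshot("top");crop(s,290,160,90,90,6,"pics/t6.png")
tr=lambda X,o,k:(pj(r_s,X)-o+.5)*k-.5
E
```

```text
[ 0.1204  0.2374 -0.2338] 0.017634891624903126
20.2083 0.017547614664908454 [ 0.5889 -0.012   0.206 ]
[([0.579, -0.0157, 0.1908], 0.56)]
[([0.5391, -0.2528, 0.1071], 0.57), ([0.5819, -0.0179, 0.1938], 0.55)]
[([0.5467, -0.0872, 0.0874], 0.94)]
```

View pics/s6.png

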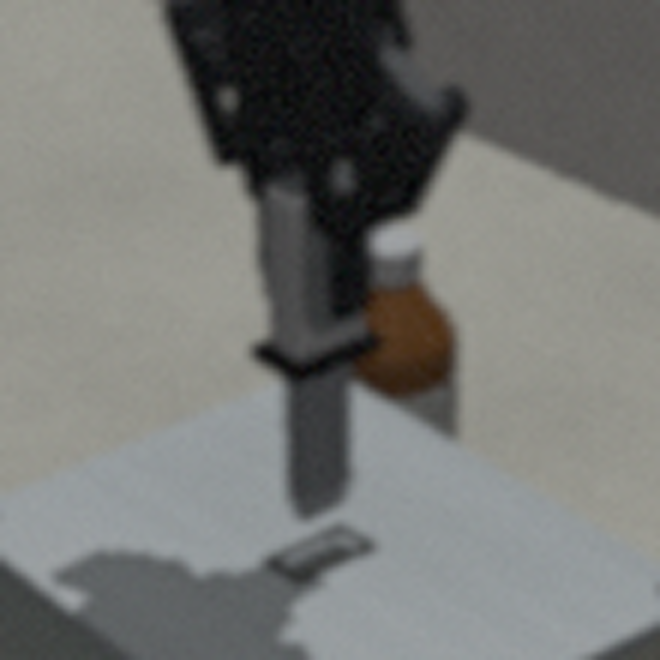

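View pics/t6.png

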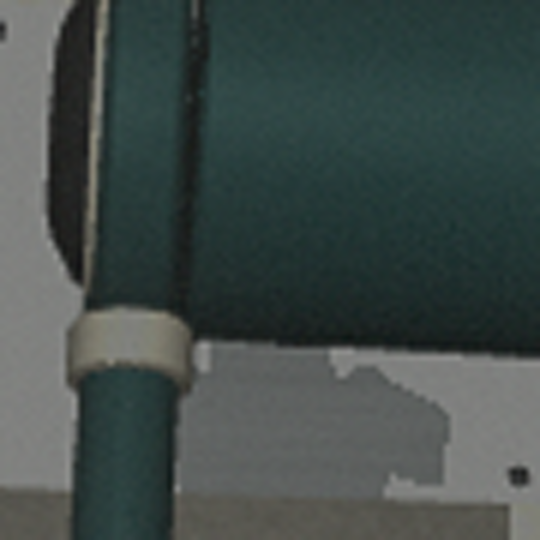

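```bash
cat >> h.py <<'E'
def overlay(s,name,box,k,tip,slot,yaw=YAW):
    x0,y0,w,h=box
    im=cv2.resize(s["color"][y0:y0+h,x0:x0+w],None,fx=k,fy=k,interpolation=cv2.INTER_CUBIC)
    c,sn=np.cos(yaw),np.sin(yaw)
    W=lambda o,a,b,z:np.array([o[0]+c*a-sn*b,o[1]+sn*a+c*b,z])
    def poly(pts,col):
        p=np.array([((pj(s,X)-(x0,y0)+.5)*k-.5) for X in pts]);cv2.polylines(im,[np.round(p*16).astype(np.int32)],True,col,1,cv2.LINE_AA,4)
    rect=lambda o,a,b,z:[W(o,i*a/2,j*b/2,z) for i,j in((-1,-1),(1,-1),(1,1),(-1,1))]
    poly(rect(slot,.026,.010,.105),(0,255,0))
    t=tip[2]
    for a,b,z in((.018,.003,0),(.024,.008,.01),(.024,.008,.065),(.04,.026,.065),(.04,.026,.071),(.03,.018,.071)): poly(rect(tip,a,b,t+z),(0,0,255))
    cv2.imwrite(name,im)
E
python3 - <<'E'
from h import *
s=r.snapshot("side");e=r.state()["ee_pos"]
overlay(s,"pics/s7.png",(300,150,50,70),10,(e[0],e[1],e[2]+.0187-.101),SL)
E
```

```text
(no output)
```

View pics/s7.png

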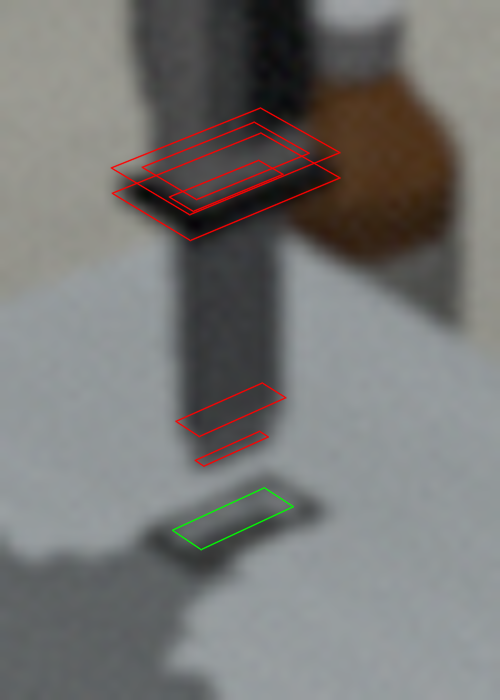

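The model overlay on the blade matches to within 1 mm. The slot rim's centre is about (236,523), against a modelled (233,518). I'll insert gently, watching the force.

```bash
python3 - <<'E'
from h import *
off=.101-.0187
for z in (.099,.090,.080,.070,.062):
    hit=r.move_l([*SL,z+off],feed=.03,stop_force=5)
    s=r.state();print(z,hit,np.array(s["ft_force"]),np.array(s["ft_torque"]),s["ee_pos"],s["t"])
    if hit: break
sn=r.snapshot("side");e=s["ee_pos"]
overlay(sn,"pics/s8.png",(300,150,50,70),10,(e[0],e[1],e[2]-off),SL)
E
```

```text
0.099 False [-0.1653  0.3378 -1.4858] [ 0.0232  0.0252 -0.013 ] [ 0.5887 -0.012   0.1815] 21.4583
0.09 False [ 0.3063 -0.0644 -0.1948] [0.0451 0.0072 0.0169] [ 0.5882 -0.012   0.1719] 21.9083
0.08 False [-0.282  -0.1526 -1.3344] [-0.0069  0.0498  0.0022] [ 0.5883 -0.012   0.1619] 22.3917
0.07 False [-0.6576  0.8919 -0.4869] [ 0.0072  0.0652 -0.0071] [ 0.5883 -0.012   0.152 ] 22.875
0.062 False [-0.1117 -0.9375 -0.4593] [-0.0223  0.0123 -0.0364] [ 0.5882 -0.012   0.1439] 23.2917
```

View pics/s8.png

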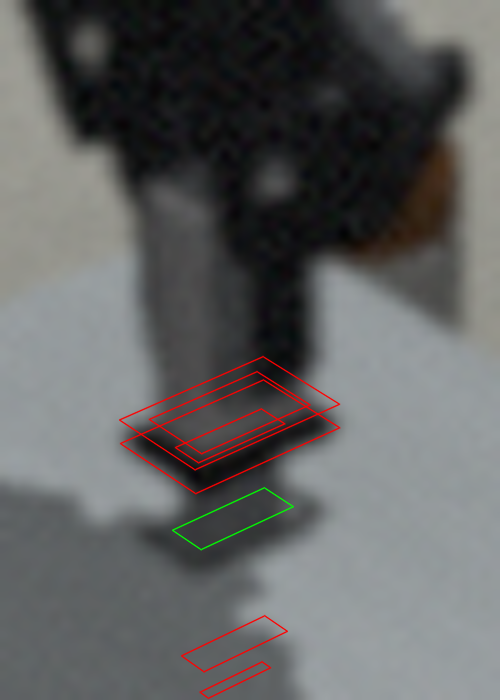

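The blade goes into the slot at about (232,520), the flange at about (230,440) is clear, and no contact force shows. I'll average the force and check the bystanders and valve.

```bash
python3 - <<'E'
from h import *
F=[];T=[]
for i in range(20):
    r.wait(.05);s=r.state();F.append(s["ft_force"]);T.append(s["ft_torque"])
print(np.mean(F,0),np.std(F,0),np.mean(T,0),s["width"],s["t"],np.abs(s["dq"]).max())
a=r.snapshot("side")
cv2.imwrite("pics/side9.png",a["color"])
for n in ["rack_mid","bottle_mid","jar_mid"]: print(n,[(np.round(d["location"],4).tolist(),round(d["score"],2)) for d in r.look_for(n,"side")][:1])
S1=lambda p:(np.array(p)+.5)/4-.5+np.array((250,160))
E
```

```text
[-0.0938 -0.0364 -1.0158] [0.3565 0.518  0.3392] [-0.0074  0.0051  0.0024] 0.01751094432958812 24.3417 0.0021215681195334004
rack_mid [([0.4349, 0.2824, 0.0322], 0.61)]
bottle_mid [([0.7633, 0.1102, 0.0624], 0.44)]
jar_mid [([0.5498, -0.0911, 0.0892], 0.51)]
```

View pics/side9.png

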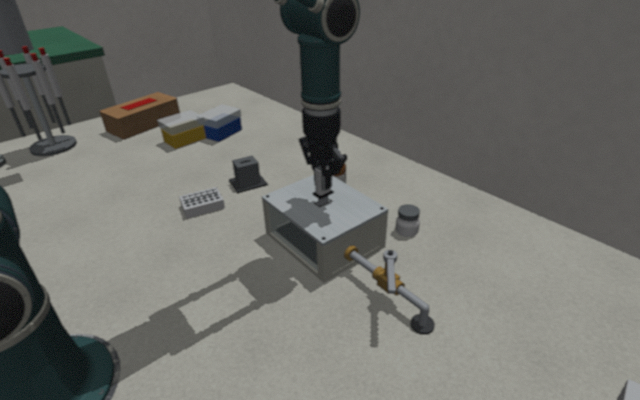

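The mean force is -1.0 N vertically, close to the probe's own weight, and about 0 sideways. The rack (202,203) and jar (408,220) sit where they were, the lever is at half, and the empty stand is at (247,172).

```bash
python3 - <<'E'
from h import *
r.close_job(); print(r.state()["t"])
E
```

```text
the job is handed in; nothing more can be done
the job is handed in; nothing more can be done
```

The job is handed in at about 24.5 s, with the valve at half and the probe held in the slot; no verdict is reported.

- **Valve:** I pinched the lever and turned it along its arc. Afterwards it read 0.773 rad from the top camera and 0.790 rad from the side camera, against a target of 0.785. It looked unchanged in the last picture.
- **Probe:** I lifted it from the stand and lowered the blade into the slot. By the robot's pose the tip is about 43 mm below the top face and the flange about 22 mm above it.
- **Forces:** No stop-force triggered on the way in. At the end the mean force was about 0 N sideways and -1.0 N vertically, close to the probe's own weight, so the blade is not pressing noticeably on the chamber. The fingers still hold the handle at 17.5 mm.
- **Bystanders:** The rack and jar stand where they were in the last picture.

**Checks that failed or disagreed:**
- The top camera was blocked by the arm over the slot, so the final alignment rests on the side view and the forces.
- In the last picture the network mistook the chamber for the jar.
- The network also placed the bottle about 28 mm from its first reading. It was half hidden behind the arm, and the arm did not go near it.

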